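# Measure the bore depth of a pump housing

### The arm

A 6-joint arm with a two-finger parallel gripper is mounted at the origin on a cart in front of the work surface, level with it; the furniture and walls round the work are solid. World frame = base frame: x ahead of the robot, y to its left, z up, the work surface at z = 0. Lengths are in m, angles in degrees, forces in N, time in s.
With the tool pointing down it reaches from about 0.325 to 0.85 m from the base axis. Payload 15.5 kg.
Tool frame: the origin (TCP) lies between the finger pads; the fingertips stand r.tcp_to_tips ahead of it and the grasp point (between the pads) lies 3 mm ahead of it (r.tcp_to_tips is the distance from the TCP to the fingertips, in m); x points along the fingers, y is the direction in which the jaws open and shut, and the axes are right-handed (so a half turn about x gives the same grasp; the last joint's range is limited). The gripper opens to 91 mm and grips with 3 to 60 N. Pads are 32 mm wide; open, the fingers measure 118 mm over their backs; the gripper's body (76 mm by 178 mm) begins 60 mm behind the grasp point.
Start: joints at [61.908, 28.281, 77.091, -0, 74.628, -5.472], TCP at [0.24, 0.577, 0.236] pointing down, gripper open.
Joint ranges: [-166.48, 166.48], [-47.26, 123.95], [12.59, 153.08], [-70.14, 250.14], [6.76, 159.57], [-176.63, 176.63]. Speed limits (degrees/s): [108.29, 108.29, 147.25, 172.46, 172.46, 172.46].

### API

Orientations are given as [roll, pitch, yaw] about the fixed x, y, z axes, in that order (R = Rz(yaw) Ry(pitch) Rx(roll)).
In Python, from bench import r, optics, ticket gives the robot as it stands.
- The arm moves only by the shell command python3 -m pendant 'ROWS' [FORCE]. ROWS is a JSON object of lists of equal length, an entry for each row: "delta_pos": the shift along the world's x, y, z in m, a list of three; "spin": the turn about the world's z in rad; "hand": the finger opening in m, from 0 to 0.0912. A call has 1 to 5 rows; each row shifts and turns the commanded pose from where the row before left it; what a row does not reach is not made up. A row lasts 1/12 s, in which the tool goes at most 41.7 mm and 7.16 degrees, less where a joint would pass 70% of its speed; a pose out of reach is approached as far as the arm can. A call with a gripper value outside its range is refused whole. The fingers move at their own pace and stop on an object; FORCE is the grip in N (left out, the last holds). Time passes only in rows, so rows that do not move let the fingers close. It gives the time, the measured TCP pose, the force and the opening at its end, in the units of the state.
- r.sense(): the state, without advancing time (a new reading comes with each control period).
- optics.camera(name): name is "scene" or "top" or "wrist"; returns a dict with "img" (384x512x3 uint8, blue, green, red), "depth" (384x512 float32, m along the optical axis (not along the pixel's ray), 0 where there is no reading), "fx", "fy", "cx", "cy" (pixels), "extrinsics" (4x4, takes a point from world to camera coordinates); the wrist camera has in their place "hand_eye" (4x4, takes a point from camera to tool coordinates, whose origin is the TCP and whose axes are the tool frame's). Camera axes: x right, y up, looking along -z (the intrinsics and any distortion apply to the point x, -y, -z); pixel columns grow to the right and rows downward; lengths in m; the calibration is good to about 2 mm. A picture is of the moment at which its call begins: read the wrist's pose just before it.
- ticket.close_job(): hands the job in, once; it reports no verdict.
The state is a dict: "time": time; "qpos": joint angles; "qvel": joint speeds; "effort": joint torques, N m; "ee_pos": TCP position; "ee_rot": TCP orientation; "wrist_force": force on the tool from outside, world axes, zero at the start; "torque": the same for the moment, N m; "grip_width": finger opening in m.
Only numpy, scipy, OpenCV 4.12 (cv2) and the standard library are available. Lean on these libraries where they do the work, as an engineer would, in place of code of your own. Each camera call takes 0.05 s, during which the arm holds its last target. There are 200 camera calls.

### The job

Measure how deep the blind bore in the green-painted pump housing is (not the grey one). Pick up the depth gauge by the black knob on its rod, set its round steel base flat on the top face of the housing with the rod over the bore, and push the rod down until it bottoms in the hole. Then let go and leave the gauge standing there with its reading.

Things in the scene. Friction and masses are not known exactly. Their poses are not given: they have to be found in the camera images.
- gauge_knob (a point): Centre of the depth gauge's knob: an upright black cylinder 24 mm across, 36 mm tall, on top of a 10 mm silver rod with dark rings and fixed to it; the rod's flat tip lies 116 mm straight below this point. The rod slides through the gauge's base. The gauge starts standing upright on the bench, 134 mm tall, 0.31 kg; z is up along the rod, yaw means nothing. Grasp the knob from above.
- gauge_foot (a point): Centre of the flat underside of the depth gauge's base, a round steel disc 60 mm across and 12 mm thick with a guide sleeve 18 mm across that reaches to 26 mm above the underside. z is up. When the gauge is lifted by its knob the base comes along, and it keeps its place on the rod until it meets something.
- gauge_rod (a joint): The gauge's reading: how far (m) the rod's tip stands out below the base's underside, 0 (tip flush, as at the start) to 0.060. About 3 N of sliding friction keeps the rod where it is left: it does not drop by itself and must be pushed down.
- bore_floor (a point): Centre of the floor of the upright blind bore in the round, bolted-down green housing (z up). The mouth is straight above, 32 mm wide, in the flat steel top face (78 mm across, 66 mm above the bench, z = 0.066). Bore 30 to 50 mm deep, different each time. A grey housing of the same shape stands nearby; the two may change places. Foot 96 mm across, small side port.

How it is judged:
By the outcome, as a careful person would: the job done as asked, in the order asked, and still so for the second after the job is handed in, with the robot touching nothing.
It also fails if it takes over 35 s, if anything falls off the work surface, if the arm or the gripper's body presses on something with over 40 N, if the wrist force passes 120 N, or if a joint passes its speed limit or range.

## Working session

There is one attempt and no reset: what is moved stays moved. The work goes in short steps, Python scripts to look and compute and a shell command to move; the robot and the scene stay as the last step left them, time stands still between calls to the robot, and variables do not carry over. Pictures are saved under pics/ and viewed, about 8 in all and at most 12, crops included, and the job is handed in when it is done.

```bash
mkdir -p pics
cat > h.py <<'E'
import numpy as np, cv2
from bench import r, optics, ticket
def cloud(c):
    # world points per pixel (fixed cams)
    d=c["depth"]; v,u=np.mgrid[:d.shape[0],:d.shape[1]]
    x=(u-c["cx"])/c["fx"]*d; y=(v-c["cy"])/c["fy"]*d
    P=np.stack([x,-y,-d,np.ones_like(d)],-1)
    if "extrinsics" in c: T=np.linalg.inv(np.array(c["extrinsics"]))
    else: T=c["T"]@np.array(c["hand_eye"])
    return (P@T.T)[...,:3]
def wrist():
    from scipy.spatial.transform import Rotation as R
    s=r.sense(); T=np.eye(4); T[:3,:3]=R.from_euler('xyz',s["ee_rot"],degrees=True).as_matrix(); T[:3,3]=s["ee_pos"]
    c=optics.camera("wrist"); c["T"]=T; return c
E
python3 - <<'E'
from h import *
print(r.sense(), r.tcp_to_tips)
for n in("top","scene"):
    c=optics.camera(n); print(c.keys()); cv2.imwrite(f"pics/{n}0.png",c["img"]); np.save(f"{n}0.npy",cloud(c))
a=np.hstack([cv2.imread(f"pics/{n}0.png") for n in("top","scene")]); cv2.imwrite("pics/a0.png",cv2.resize(a,(800,300),interpolation=cv2.INTER_AREA))
E
```

```text
{'time': 0.0, 'qpos': array([ 6.19083252e+01,  2.83155624e+01,  7.71289375e+01,  2.27994094e-05,
        7.46256073e+01, -5.47172722e+00]), 'qvel': array([-0.04032669, -0.02268589,  0.05592453, -0.0310526 , -0.00406629,
        0.03745437]), 'effort': array([-1.14043607e-03, -8.78836226e+01, -3.81855369e+01,  7.06292130e-02,
        5.31419262e-02, -1.65821180e-04]), 'ee_pos': array([0.24021442, 0.57660979, 0.23532019]), 'ee_rot': array([ -95.48968741,   89.9298928 , -118.10964106]), 'wrist_force': array([-0.27747978, -0.47538124, -0.59970713]), 'torque': array([0.01136412, 0.0139904 , 0.0184493 ]), 'grip_width': 0.09111044315490911} 0.022
dict_keys(['img', 'depth', 'fx', 'fy', 'cx', 'cy', 'extrinsics'])
dict_keys(['img', 'depth', 'fx', 'fy', 'cx', 'cy', 'extrinsics'])
```

View pics/top0.png

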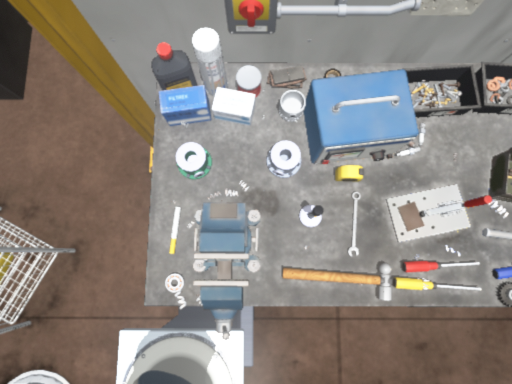

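View pics/scene0.png

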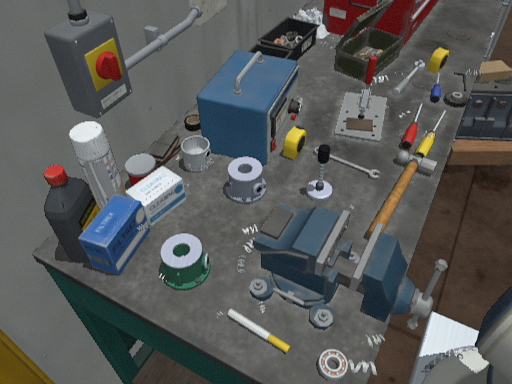

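The top view shows the green housing at (193,159), the grey one at (285,158) and the gauge at (311,215), with a vise between the robot and the green housing. Next I locate them from depth.

Run:
```python
from h import *
for n,boxes in (("top",dict(green=(170,135,220,185),grey=(260,135,308,182),gauge=(293,195,330,235),vise=(185,195,265,320))),("scene",dict(green=(150,225,220,295),grey=(218,150,272,206),gauge=(300,140,338,205)))):
    P=np.load(n+"0.npy")
    for k,(a,b,c,d) in boxes.items():
        Q=P[b:d,a:c].reshape(-1,3)
        print(n,k,"zmax",Q[:,2].max().round(3))
        if k in("green","grey"): S=Q[abs(Q[:,2]-.066)<.006]
        elif k=="gauge":
            S=Q[Q[:,2]>.1]
            B=Q[(Q[:,2]>.007)&(Q[:,2]<.017)]; print("  base",len(B),B.min(0).round(3),B.max(0).round(3))
        else: S=Q[Q[:,2]>.03]
        print("  n",len(S),S.min(0).round(4),S.max(0).round(4),"med",np.median(S,0).round(4))
        if k in("green","grey"): print("  circ",cv2.minEnclosingCircle(S[:,:2].astype(np.float32)))
    print(n,"px world", [P[v,u].round(3) for u,v in ((360,300),(450,220),(150,300) )])
```

```text
top green zmax 0.94
  n 567 [ 0.5569 -0.0554  0.0607] [0.633  0.0189 0.0711] med [ 0.5946 -0.019   0.0665]
  circ ((0.5951785445213318, -0.01836494728922844), 0.03865354135632515)
top grey zmax 0.94
  n 560 [ 0.5623 -0.3028  0.0602] [ 0.6394 -0.227   0.0714] med [ 0.6007 -0.2655  0.0663]
  circ ((0.6009051203727722, -0.26504045724868774), 0.039225514978170395)
top gauge zmax 0.94
  base 273 [ 0.418 -0.363  0.007] [ 0.475 -0.306  0.017]
  n 110 [ 0.3449 -0.3455  0.1026] [ 0.4576 -0.192   0.9399] med [ 0.4455 -0.3328  0.1338]
top vise zmax 0.94
  n 5080 [ 0.1895 -0.1936  0.03  ] [ 0.4661 -0.0314  0.9399] med [ 0.3505 -0.115   0.1364]
top px world [array([ 0.226, -0.463, -0.003]), array([ 0.435, -0.709,  0.013]), array([0.225, 0.084, 0.003])]
scene green zmax 0.712
  n 1006 [ 0.5548 -0.0565  0.0601] [0.6314 0.0208 0.0709] med [ 0.5916 -0.0162  0.0672]
  circ ((0.5932292938232422, -0.018101448193192482), 0.03984222933650017)
scene grey zmax 0.712
  n 652 [ 0.5599 -0.3491  0.06  ] [ 0.6373 -0.2267  0.0701] med [ 0.5966 -0.2649  0.0669]
  circ ((0.5964184403419495, -0.2882654070854187), 0.06190860643982887)
scene gauge zmax 0.712
  base 391 [ 0.415 -0.469  0.007] [ 0.541 -0.305  0.017]
  n 206 [ 0.2351 -0.3472  0.1008] [0.4571 0.3152 0.7121] med [ 0.4429 -0.3283  0.1259]
scene px world [array([ 0.27 , -0.118, -0.001]), array([ 0.076, -1.258, -0.871]), array([0.614, 0.068, 0.002])]
```

```bash
python3 -m pendant '{"delta_pos":[[0.019,-0.034,0.004],[0.019,-0.034,0.004],[0.019,-0.034,0.004],[0.019,-0.034,0.004],[0.019,-0.034,0.004]],"spin":[0,0,0,0,0],"hand":[0.09,0.09,0.09,0.09,0.09]}'
python3 -m pendant '{"delta_pos":[[0.019,-0.034,0.004],[0.019,-0.034,0.004],[0.019,-0.034,0.004],[0.019,-0.034,0.004],[0.019,-0.034,0.004]],"spin":[0,0,0,0,0],"hand":[0.09,0.09,0.09,0.09,0.09]}'
python3 -c "
from h import *
P=np.load('top0.npy');Q=P[195:320,185:265].reshape(-1,3);Q=Q[Q[:,2]<.4];print(Q[Q[:,1]<-.02].max(0), np.percentile(Q[:,2],[50,90,99]))"
```

```text
time: 0.52
ee_pos: [0.3357, 0.4052, 0.2559]
ee_rot: [-113.5, 90.0, -136.1]
wrist_force: [0.7, 0.3, -0.0]
grip_width: 0.09
time: 0.93
ee_pos: [0.4308, 0.2351, 0.276]
ee_rot: [-144.5, 90.0, -167.1]
wrist_force: [0.6, 0.1, -0.5]
grip_width: 0.0905
[ 0.50421658 -0.0200395   0.16006528] [0.03494699 0.15336766 0.15755188]
```

```bash
python3 -m pendant '{"delta_pos":[[0.001,-0.038,0],[0.001,-0.038,0],[0.001,-0.038,0],[0.001,-0.038,0],[0.001,-0.038,0]],"spin":[0,0,0,0,0],"hand":[0.09,0.09,0.09,0.09,0.09]}'
python3 -m pendant '{"delta_pos":[[0.001,-0.038,0],[0.001,-0.038,0],[0.001,-0.038,0],[0.001,-0.038,0],[0.001,-0.038,0]],"spin":[0,0,0,0,0],"hand":[0.09,0.09,0.09,0.09,0.09]}'
python3 -m pendant '{"delta_pos":[[0.001,-0.038,-0.004],[0.001,-0.038,-0.004],[0.001,-0.038,-0.004],[0.001,-0.038,-0.004],[0.001,-0.038,-0.004]],"spin":[0,0,0,0,0],"hand":[0.09,0.09,0.09,0.09,0.09]}'
python3 -m pendant '{"delta_pos":[[0,0,0]],"spin":[0],"hand":[0.09]}'
python3 - <<'E'
from h import *
from scipy.spatial.transform import Rotation as R
c=wrist(); print(c["T"].round(3)); cv2.imwrite("pics/w1.png",c["img"])
for n,P in(("wrist",cloud(c)),("top",np.load("top0.npy")),("scene",np.load("scene0.npy"))):
    Q=P.reshape(-1,3)
    Q=Q[(abs(Q[:,0]-.446)<.04)&(abs(Q[:,1]+.334)<.04)]
    K=Q[(Q[:,2]>.1)&(Q[:,2]<.15)]; T=K[K[:,2]>.128]; B=Q[(Q[:,2]>.006)&(Q[:,2]<.018)]
    for S in (K,T,B):
        if len(S)>5: print(n,len(S),S.min(0).round(4),S.max(0).round(4),cv2.minEnclosingCircle(S[:,:2].astype(np.float32)))
E
```

```text
time: 1.35
ee_pos: [0.4349, 0.0452, 0.2758]
ee_rot: [-157.2, 90.0, -179.8]
wrist_force: [1.6, -0.8, 0.3]
grip_width: 0.0898
time: 1.77
ee_pos: [0.4398, -0.1449, 0.2759]
ee_rot: [160.0, 90.0, 137.3]
wrist_force: [1.0, 0.7, -0.4]
grip_width: 0.09
time: 2.18
ee_pos: [0.4448, -0.335, 0.2555]
ee_rot: [153.8, 90.0, 131.1]
wrist_force: [1.0, 0.1, 0.2]
grip_width: 0.0897
time: 2.27
ee_pos: [0.4451, -0.3389, 0.2547]
ee_rot: [-81.5, 89.9, -104.3]
wrist_force: [-1.0, 0.1, -0.7]
grip_width: 0.0901
[[-0.     0.388  0.922  0.445]
 [-0.001  0.922 -0.388 -0.339]
 [-1.    -0.001  0.     0.255]
 [ 0.     0.     0.     1.   ]]
wrist 682 [ 0.4329 -0.3482  0.1004] [ 0.4566 -0.324   0.1357] ((0.44482940435409546, -0.33620548248291016), 0.012307662516832352)
wrist 540 [ 0.4335 -0.3478  0.1282] [ 0.4566 -0.3247  0.1357] ((0.44495072960853577, -0.33642956614494324), 0.011954198591411114)
wrist 1172 [ 0.4154 -0.3659  0.0062] [ 0.4733 -0.3068  0.0177] ((0.4450564682483673, -0.33618319034576416), 0.029981624335050583)
top 104 [ 0.4352 -0.3455  0.1026] [ 0.4576 -0.3235  0.1373] ((0.44685304164886475, -0.3351637125015259), 0.01209337916225195)
top 82 [ 0.4364 -0.3455  0.1285] [ 0.4576 -0.324   0.1373] ((0.44726425409317017, -0.3353444039821625), 0.011733653023838997)
top 278 [ 0.4177 -0.3629  0.0072] [ 0.4748 -0.3061  0.018 ] ((0.4468766152858734, -0.33523330092430115), 0.029523387551307678)
scene 200 [ 0.4335 -0.3472  0.1008] [ 0.4571 -0.3225  0.1383] ((0.4450230300426483, -0.3342916667461395), 0.013079391792416573)
scene 89 [ 0.4335 -0.3472  0.1286] [ 0.4557 -0.3225  0.1383] ((0.44517940282821655, -0.33465924859046936), 0.01272973045706749)
scene 360 [ 0.4155 -0.3649  0.0061] [ 0.4749 -0.3049  0.0177] ((0.44637537002563477, -0.3350822329521179), 0.031301748007535934)
```

View pics/w1.png

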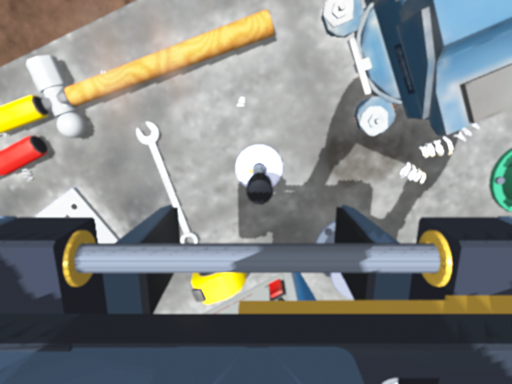

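The wrist view shows the knob at (259,188), between the jaws. It fits at (0.445, -0.336), so I shift y by 3 mm and descend.

```bash
python3 -m pendant '{"delta_pos":[[0,0.003,-0.03],[0,0,-0.03],[0,0,-0.03],[0,0,-0.026],[0,0,-0.02]],"spin":[0,0,0,0,0],"hand":[0.09,0.09,0.09,0.09,0.09]}'
python3 -m pendant '{"delta_pos":[[0,0,0],[0,0,0],[0,0,0],[0,0,0],[0,0,0]],"spin":[0,0,0,0,0],"hand":[0.04,0.04,0.01,0.01,0.01]}' 30
python3 -m pendant '{"delta_pos":[[0,0,0],[0,0,0],[0,0,0],[0,0,0],[0,0,0]],"spin":[0,0,0,0,0],"hand":[0.01,0.01,0.01,0.01,0.01]}' 30
```

```text
time: 2.73
ee_pos: [0.4447, -0.3285, 0.118]
ee_rot: [156.9, 89.9, 134.3]
wrist_force: [0.5, 0.1, 0.1]
grip_width: 0.0901
time: 3.15
ee_pos: [0.446, -0.3304, 0.1213]
ee_rot: [-20.0, 89.9, -42.6]
wrist_force: [1.0, -0.4, 0.0]
grip_width: 0.0599
time: 3.57
ee_pos: [0.4454, -0.3302, 0.12]
ee_rot: [-47.5, 90.0, -70.1]
wrist_force: [-0.6, -1.0, 1.3]
grip_width: 0.026
```

```bash
python3 -m pendant '{"delta_pos":[[0,0,0],[0,0,0],[0,0,0],[0,0,0]],"spin":[0,0,0,0],"hand":[0.01,0.01,0.01,0.01]}' 30
python3 -m pendant '{"delta_pos":[[0,0,0.005],[0,0,0.015],[0,0,0.025],[0,0,0.03],[0,0,0.025]],"spin":[0,0,0,0,0],"hand":[0.01,0.01,0.01,0.01,0.01]}'
python3 -m pendant '{"delta_pos":[[0,0,0.015],[0,0,0.005],[0,0,0]],"spin":[0,0,0],"hand":[0.01,0.01,0.01]}'
python3 - <<'E'
from h import *
s=optics.camera("scene"); w=wrist(); cv2.imwrite("pics/b.png",np.hstack([s["img"][100:300,200:400],w["img"][90:290,150:350]]).repeat(2,0).repeat(2,1))
Q=cloud(s).reshape(-1,3); t=r.sense()["ee_pos"]; print(t)
Q=Q[(np.hypot(*(Q[:,:2]-t[:2]).T)<.045)]
B=Q[(Q[:,2]<t[2]-.06)&(Q[:,2]>.02)]; print(len(B),B.min(0),B.max(0))
K=Q[(Q[:,2]>t[2]-.02)&(Q[:,2]<.3)];print(np.histogram(Q[:,2],np.arange(.06,.3,.01)))
E
```

```text
time: 3.9
ee_pos: [0.4453, -0.3299, 0.1197]
ee_rot: [157.4, 90.0, 134.8]
wrist_force: [-0.2, -0.1, -3.2]
grip_width: 0.0236
time: 4.32
ee_pos: [0.4453, -0.33, 0.2218]
ee_rot: [-19.1, 90.0, -41.7]
wrist_force: [0.5, 0.1, -2.9]
grip_width: 0.0234
time: 4.57
ee_pos: [0.4457, -0.3304, 0.241]
ee_rot: [-18.9, 89.9, -41.5]
wrist_force: [-0.1, 0.0, -3.4]
grip_width: 0.0237
[ 0.44500028 -0.32973204  0.23904131]
555 [ 0.41823333 -0.36067631  0.12095643] [ 0.47771655 -0.30008779  0.1787279 ]
(array([  0,   0,   0,   0,   0,   0,  71, 378,  47,  23,  18,  20,  21,
        18,  12,   1,  94, 116, 127, 128, 120,  90,  52]), array([0.06, 0.07, 0.08, 0.09, 0.1 , 0.11, 0.12, 0.13, 0.14, 0.15, 0.16,
       0.17, 0.18, 0.19, 0.2 , 0.21, 0.22, 0.23, 0.24, 0.25, 0.26, 0.27,
       0.28, 0.29]))
```

View pics/b.png

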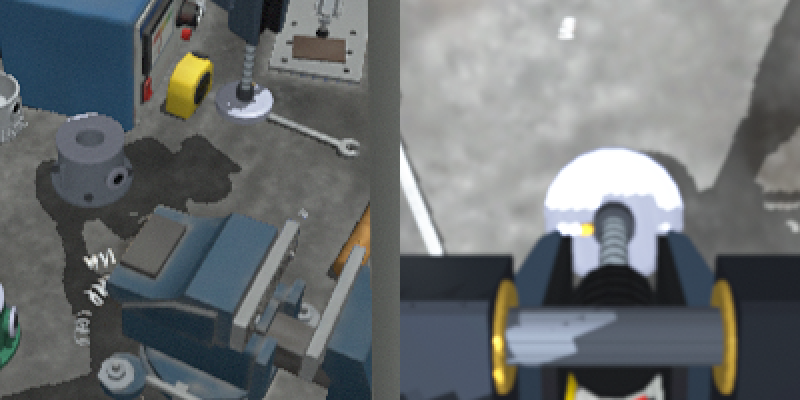

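The gauge hangs upright with its base flush at the tip (underside about 0.121). I carry it over with extra height and swing it clear of the vise.

```bash
python3 -m pendant '{"delta_pos":[[0.015,0.01,0.012],[0.03,0.02,0.012],[0.03,0.02,0.012],[0.03,0.02,0.012],[0.015,0.03,0]],"spin":[0,0,0,0,0],"hand":[0.01,0.01,0.01,0.01,0.01]}'
python3 -m pendant '{"delta_pos":[[0.008,0.038,0],[0.008,0.038,0],[0.008,0.038,0],[0.004,0.038,0],[0,0.03,0]],"spin":[0,0,0,0,0],"hand":[0.01,0.01,0.01,0.01,0.01]}'
python3 -m pendant '{"delta_pos":[[0,0.02,0],[0,0.01,0],[0,0,-0.015],[0,0,-0.015],[0,0,-0.015]],"spin":[0,0,0,0,0],"hand":[0.01,0.01,0.01,0.01,0.01]}'
python3 -m pendant '{"delta_pos":[[0,0,0],[0,0,0],[0,0,0]],"spin":[0,0,0],"hand":[0.01,0.01,0.01]}'
python3 - <<'E'
from h import *
s=optics.camera("scene"); t=optics.camera("top"); cv2.imwrite("pics/c.png",np.hstack([s["img"][170:320,100:300],t["img"][90:240,110:310]]).repeat(2,0).repeat(2,1))
e=r.sense()["ee_pos"]; print(e)
w=wrist(); cv2.imwrite("pics/cw.png",w["img"])
for n,c in (("scene",s),("wrist",w),("top",t)):
    P=cloud(c).reshape(-1,3); Q=P[np.hypot(*(P[:,:2]-[.594,-.018]).T)<.055]
    for nm,S in(("base",Q[abs(Q[:,2]-.133+.24-e[2])<.007]),("face",Q[abs(Q[:,2]-.066)<.006])):
        if len(S)>9: print(n,nm,len(S),S.min(0).round(4),S.max(0).round(4),cv2.minEnclosingCircle(S[:,:2].astype(np.float32)))
E
```

```text
time: 5.08
ee_pos: [0.5685, -0.2303, 0.2883]
ee_rot: [-6.3, 89.9, -29.0]
wrist_force: [1.1, 0.0, -2.9]
grip_width: 0.0236
time: 5.5
ee_pos: [0.5932, -0.0452, 0.286]
ee_rot: [-179.1, 89.8, 158.3]
wrist_force: [-0.2, 0.6, -2.6]
grip_width: 0.0231
time: 5.92
ee_pos: [0.593, -0.0183, 0.2412]
ee_rot: [-154.7, 89.9, -177.3]
wrist_force: [-0.6, 0.7, -2.8]
grip_width: 0.0234
time: 6.17
ee_pos: [0.5936, -0.0185, 0.2431]
ee_rot: [-135.5, 90.0, -158.1]
wrist_force: [0.7, -0.1, -2.7]
grip_width: 0.0236
[ 0.59379477 -0.01835578  0.24364932]
scene base 652 [ 0.5659 -0.0489  0.1297] [0.6271 0.0117 0.1436] ((0.596371054649353, -0.01747104525566101), 0.031534187495708466)
scene face 861 [ 0.5539 -0.0574  0.06  ] [0.6324 0.02   0.071 ] ((0.5930541753768921, -0.018180958926677704), 0.03959598392248154)
wrist base 2595 [ 0.5664 -0.0478  0.1299] [0.6255 0.011  0.1436] ((0.5960217714309692, -0.018541177734732628), 0.029960056766867638)
wrist face 1484 [ 0.5549 -0.0569  0.0616] [0.6167 0.0198 0.068 ] ((0.5933716893196106, -0.018547452986240387), 0.03893238306045532)
top base 200 [ 0.5685 -0.0411  0.1298] [0.6041 0.0095 0.1434] ((0.5893506407737732, -0.0158194862306118), 0.02743544988334179)
top face 318 [ 0.5569 -0.0555  0.0617] [0.6197 0.0184 0.0715] ((0.5943682789802551, -0.018967289477586746), 0.03846399113535881)
```

View pics/c.png

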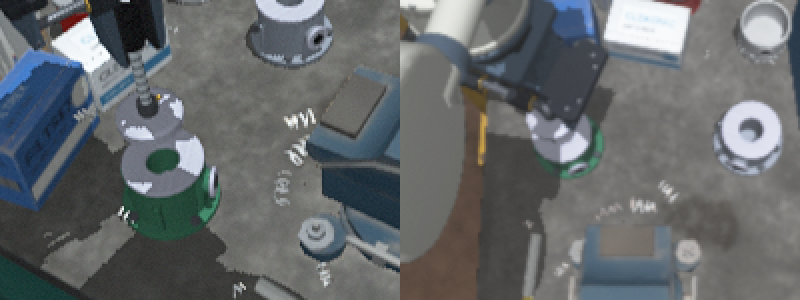

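The gauge hangs centred in y and about 3 mm off in x, so I correct by -3 mm and lower it.

```bash
python3 -m pendant '{"delta_pos":[[-0.003,0,-0.012],[0,0,-0.015],[0,0,-0.012],[0,0,-0.008],[0,0,-0.004]],"spin":[0,0,0,0,0],"hand":[0.01,0.01,0.01,0.01,0.01]}' 40
python3 -m pendant '{"delta_pos":[[0,0,-0.003],[0,0,-0.003],[0,0,-0.002],[0,0,-0.002],[0,0,-0.002]],"spin":[0,0,0,0,0],"hand":[0.01,0.01,0.01,0.01,0.01]}'
python3 -m pendant '{"delta_pos":[[0,0,-0.004],[0,0,-0.004],[0,0,-0.004],[0,0,-0.003],[0,0,-0.003]],"spin":[0,0,0,0,0],"hand":[0.01,0.01,0.01,0.01,0.01]}'
```

```text
time: 6.73
ee_pos: [0.5902, -0.0181, 0.1913]
ee_rot: [-164.6, 90.0, 172.8]
wrist_force: [0.2, -0.1, -3.0]
grip_width: 0.0232
time: 7.15
ee_pos: [0.5908, -0.0182, 0.1804]
ee_rot: [10.9, 89.9, -11.8]
wrist_force: [-0.7, -0.7, 2.1]
grip_width: 0.0231
time: 7.57
ee_pos: [0.5906, -0.0181, 0.1616]
ee_rot: [12.2, 90.0, -10.5]
wrist_force: [-0.0, -2.0, 2.2]
grip_width: 0.0233
```

The base is seated and the rod is sliding, with the force now +2 N. I continue slowly.

```bash
python3 -m pendant '{"delta_pos":[[0,0,-0.0015],[0,0,-0.0015],[0,0,-0.001],[0,0,-0.001]],"spin":[0,0,0,0],"hand":[0.01,0.01,0.01,0.01]}'
python3 -m pendant '{"delta_pos":[[0,0,-0.001],[0,0,-0.001],[0,0,-0.001]],"spin":[0,0,0],"hand":[0.01,0.01,0.01]}'
```

```text
time: 7.9
ee_pos: [0.5905, -0.0181, 0.1569]
ee_rot: [2.3, 90.0, -20.4]
wrist_force: [2.0, -1.6, 2.9]
grip_width: 0.023
time: 8.15
ee_pos: [0.5905, -0.0181, 0.1539]
ee_rot: [8.6, 90.0, -14.1]
wrist_force: [2.7, -2.6, 1.6]
grip_width: 0.0233
```

```bash
python3 -m pendant '{"delta_pos":[[0,0,-0.001],[0,0,-0.001],[0,0,-0.001],[0,0,-0.001]],"spin":[0,0,0,0],"hand":[0.01,0.01,0.01,0.01]}'
```

```text
time: 8.48
ee_pos: [0.5904, -0.018, 0.1498]
ee_rot: [35.5, 90.0, 12.8]
wrist_force: [2.7, -2.0, 2.7]
grip_width: 0.0229
```

```bash
python3 -m pendant '{"delta_pos":[[0,0,-0.001],[0,0,-0.001],[0,0,-0.001],[0,0,-0.001]],"spin":[0,0,0,0],"hand":[0.01,0.01,0.01,0.01]}'
```

```text
time: 8.82
ee_pos: [0.5904, -0.0181, 0.1458]
ee_rot: [24.7, 90.0, 2.1]
wrist_force: [1.5, -2.1, 2.3]
grip_width: 0.0234
```

```bash
python3 -m pendant '{"delta_pos":[[0,0,-0.001],[0,0,-0.001],[0,0,-0.001],[0,0,-0.001]],"spin":[0,0,0,0],"hand":[0.01,0.01,0.01,0.01]}'
```

```text
time: 9.15
ee_pos: [0.5913, -0.0182, 0.1436]
ee_rot: [12.1, 89.8, -10.5]
wrist_force: [-3.5, -1.0, 42.5]
grip_width: 0.0234
```

Bottomed at TCP z ≈ 0.1436, with the force jumping to 42 N. I ease the command back and read it.

```bash
python3 -m pendant '{"delta_pos":[[0,0,0.001],[0,0,0.0003],[0,0,0]],"spin":[0,0,0],"hand":[0.01,0.01,0.01]}'
```

```text
time: 9.4
ee_pos: [0.5907, -0.0181, 0.1439]
ee_rot: [18.3, 89.9, -4.3]
wrist_force: [-1.0, -1.0, 14.6]
grip_width: 0.0235
```

```bash
python3 -m pendant '{"delta_pos":[[0,0,0],[0,0,0],[0,0,0],[0,0,0],[0,0,0]],"spin":[0,0,0,0,0],"hand":[0.04,0.05,0.06,0.07,0.08]}'
python3 -m pendant '{"delta_pos":[[0,0,0],[0,0,0],[0,0,0],[0,0,0]],"spin":[0,0,0,0],"hand":[0.08,0.08,0.08,0.08]}'
python3 - <<'E'
from h import *
w=wrist(); s=optics.camera("scene"); cv2.imwrite("pics/d.png",np.hstack([s["img"][170:320,100:300],w["img"][150:300,150:350]]).repeat(2,0).repeat(2,1))
E
```

```text
time: 9.82
ee_pos: [0.5901, -0.018, 0.1429]
ee_rot: [-167.4, 90.0, 170.0]
wrist_force: [-0.1, 0.1, 0.4]
grip_width: 0.0539
time: 10.15
ee_pos: [0.5904, -0.0181, 0.1432]
ee_rot: [176.0, 90.0, 153.4]
wrist_force: [-0.3, 0.1, 0.3]
grip_width: 0.0789
```

View pics/d.png

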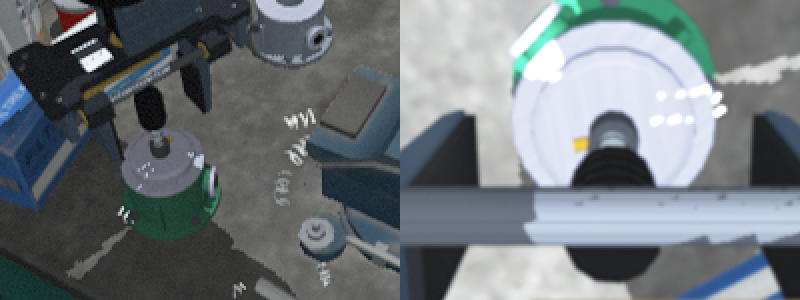

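The jaws are clear of the knob, and the base sits flat and centred on the green housing. I rise straight up and check.

```bash
python3 -m pendant '{"delta_pos":[[0,0,0.01],[0,0,0.02],[0,0,0.03],[0,0,0.03],[0,0,0.02]],"spin":[0,0,0,0,0],"hand":[0.08,0.08,0.08,0.08,0.08]}'
python3 -m pendant '{"delta_pos":[[0,0,0.01],[0,0,0],[0,0,0]],"spin":[0,0,0],"hand":[0.08,0.08,0.08]}'
python3 - <<'E'
from h import *
s=optics.camera("scene"); w=wrist(); cv2.imwrite("pics/e.png",np.hstack([s["img"][170:320,100:300],w["img"][100:250,150:350]]).repeat(2,0).repeat(2,1))
for n,c in (("scene",s),("wrist",w)):
    P=cloud(c).reshape(-1,3); Q=P[np.hypot(*(P[:,:2]-[.594,-.018]).T)<.055]
    for nm,S in(("base",Q[abs(Q[:,2]-.078)<.006]),("face",Q[abs(Q[:,2]-.066)<.004]),("knob",Q[(Q[:,2]>.125)&(Q[:,2]<.17)])):
        if len(S)>9: print(n,nm,len(S),S.min(0).round(4),S.max(0).round(4),np.median(S[:,2]).round(4),cv2.minEnclosingCircle(S[:,:2].astype(np.float32)))
E
```

```text
time: 10.67
ee_pos: [0.5909, -0.0181, 0.2568]
ee_rot: [15.2, 89.8, -7.4]
wrist_force: [1.4, 0.5, 0.7]
grip_width: 0.0801
time: 10.92
ee_pos: [0.5902, -0.018, 0.2629]
ee_rot: [160.4, 90.0, 137.8]
wrist_force: [-0.4, -0.5, 0.3]
grip_width: 0.0804
scene base 599 [ 0.5632 -0.0476  0.0721] [0.6233 0.0114 0.0839] 0.0796 ((0.5930280089378357, -0.01777299866080284), 0.030497264117002487)
scene face 407 [ 0.5547 -0.0565  0.0621] [0.6331 0.0199 0.07  ] 0.0673 ((0.5935835242271423, -0.01794608123600483), 0.0397183932363987)
scene knob 289 [ 0.5805 -0.0297  0.1265] [ 0.6047 -0.006   0.1619] 0.1537 ((0.5927844047546387, -0.017771968618035316), 0.012674865312874317)
wrist base 1554 [ 0.5632 -0.0478  0.0722] [0.6214 0.0112 0.084 ] 0.0779 ((0.592782199382782, -0.0184180811047554), 0.029855867847800255)
wrist face 1199 [ 0.5546 -0.057   0.0625] [0.6318 0.02   0.07  ] 0.0656 ((0.5934916734695435, -0.018630851060152054), 0.03897121921181679)
wrist knob 781 [ 0.5807 -0.0294  0.1254] [ 0.6041 -0.006   0.1607] 0.158 ((0.592560350894928, -0.01806453987956047), 0.012160910293459892)
```

View pics/e.png

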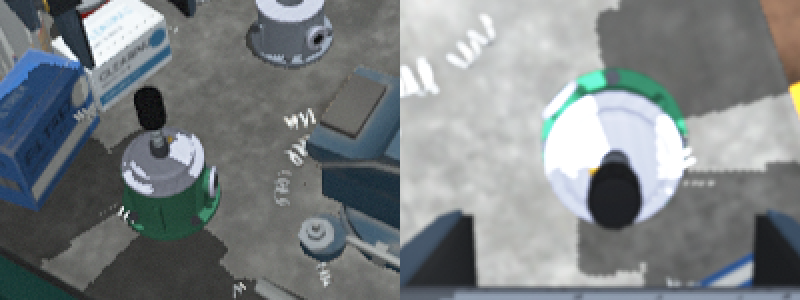

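```bash
python3 -c "
from bench import ticket
print(ticket.close_job())"
```

```text
the job is handed in; nothing more can be done
None
```

The bore in the green housing measures about 42 mm deep. The gauge is standing on the housing with that reading, and the job is handed in at about 11 s on the robot's clock.

I gripped the gauge by its knob and carried it to the green housing. I set its base on the top face and pushed the rod down until it hit the floor of the bore. Then I eased off, opened the jaws and rose clear.

**Final checks:**
- The base lies flat, with its top at z = 0.078, and sits within about 1 mm of the bore axis.
- The rod is upright, and the knob's top is at about z = 0.158, which gives the 42 mm depth. The arm's own height at bottoming agrees.
- The gripper is touching nothing.

The wrist force jumped to 42 N for a moment at bottoming, carried through the fingers and rod. That is under the 120 N wrist limit. It is slightly above the 40 N limit for the arm or gripper body pressing on something, but neither was in contact. I reduced it to about 15 N before letting go. No check failed or disagreed.

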